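Seat a gas-burner crown over its ignition pin

ROBOT

A 7-joint arm with a two-finger parallel gripper is mounted at the origin on the work surface. World frame = base frame: x ahead of the robot, y to its left, z up, the work surface at z = 0. Lengths are in m, angles in rad, forces in N, time in s.
With the tool pointing down it reaches from about 0.425 to 0.925 m from the base axis. Payload 6.8 kg.
Tool frame: the origin (TCP) lies on the front face of the gripper's body, between the roots of the fingers; the fingertips stand 73 mm ahead of it and the grasp point (between the pads) lies 54 mm ahead of it (env.nose_length is the distance from the TCP to the fingertips, in m); z points along the fingers, y is the direction in which the jaws open and shut (so a half turn about z gives the same grasp; the last joint's range is limited). The gripper opens to 85 mm and grips with 20 to 120 N. Pads are 22 mm wide; open, the fingers measure 114 mm over their backs; the gripper's body (76 mm by 85 mm) begins 54 mm behind the grasp point. The pads swing forward as they close: fully open they stand 13 mm farther back than shut.
Start: joints at [-1.349, 0.477, 0.022, 1.555, -0.011, 1.109, -0.083], TCP at [0.219, 0.639, 0.304] pointing down, gripper open.
Joint ranges: [-2.96, 2.96], [-0.34, 2.1], [-1.41, 1.46], [0.24, 2.44], [-1.37, 4.51], [0.17, 1.92], [-2.96, 2.96]. Speed limits (rad/s): [2.39, 2.39, 3.14, 3.14, 3.14, 3.14, 3.14].

INTERFACE

Orientations are given as a unit quaternion [w, x, y, z].
In Python, from cell import env, kin, camera, calibration, job gives the robot as it stands. The module is installed in compiled form; this text tells all that it offers. Calls block until the motion is done:
- env.reach(position, orientation): joint-space move of the TCP to a pose.
- env.movel(position, velocity=0.15, rot=None, stop_force=None): straight line of the TCP; rot=None keeps the orientation; velocity is the mean speed in m/s. With stop_force (N) it stops when the force on the tool has changed by that much, and returns True; else False.
- env.goto_joints(angles): joint-space move.
- env.grip(opening, f_grip=None): finger opening in m; f_grip is the grip in N (None keeps the last); returns when the fingers have stopped.
- env.dwell(seconds).
- kin.inverse_kinematics(position, orientation): joint angles nearest the present ones, or None.
- env.get_state(): the state.
- camera(name): name is "scene" or "top" or "wrist"; returns (picture, depth): 384x512x3 uint8, blue, green, red; 384x512 float32, m along the optical axis (not along the pixel's ray), 0 where there is no reading.
- calibration(name): a dict with "fx", "fy", "cx", "cy" (pixels), "rvec" (rotation vector, rad) and "tvec" (3), from world to camera coordinates, as OpenCV has them. Camera axes: x right, y down, z forward; pixel columns grow to the right and rows downward; lengths in m; the calibration is good to about 2 mm. The wrist camera is an equidistant fisheye: a pixel r from the principal point sees the ray r / f radians off the axis. A picture is of the moment at which its call begins: read the wrist's pose just before it. calibration takes no time and is no camera call; for the wrist camera it gives the pose at the moment of the call.
A pose or a line that the arm cannot do raises env.PlanningError and nothing moves.
- job.job_done(): hands the job in, once; it reports no verdict.
The state is a dict: "time": time; "qpos": joint angles; "joint_velocities": joint speeds; "joint_torque": joint torques, N m; "tcp_pos": TCP position; "orientation": TCP orientation; "force": force on the tool from outside, world axes, zero at the start; "torque": the same for the moment, N m; "opening": finger opening in m.
Only numpy, scipy, OpenCV 4.12 (cv2) and the standard library are available. Lean on these libraries where they do the work, as an engineer would, in place of code of your own. Each camera call takes 0.05 s, during which the arm holds its last target. There are 200 camera calls.

TASK

The crown of the large burner (the one without a pan support) on the table-top gas hob was put back out of line after cleaning and is sitting up on the white ignition pin. With a fingertip on its cap, turn the crown until the notch in its rim is over the pin, then press it down until it is fully home. Turn and press only: do not lift the crown, leave the other things where they are, and finish with the hand clear.

Things in the scene. Friction and masses are not known exactly. Their poses are not given: they have to be found in the camera images.
- hob: table-top gas hob, fixed, 340 (x) by 560 (y) by 70 mm high, steel with a black top; origin under its centre on the counter, z up, -x its front edge with two 25 mm tall knobs. The large burner's axis stands at x +25, y +135 mm in this frame; the small one, with a pan support and milk pan on it, at x +25, y -135. A thin brass flame sensor, which plays no part, stands beside the large burner.
- crown_top (a point): centre of the flat top of the large burner's black cap, on the burner's axis, z up. Cap and crown are one piece: cap 108 mm across, top flat out to 50 mm from the axis and 26 mm above the underside of the crown, whose aluminium flange is 138 mm across, 6 mm thick. Up on the pin this point is 120 mm above the counter, fully home 110 mm.
- notch (a point): middle of the notch in the rim of the crown, at the upper face of the flange, 64 mm from the axis; the notch is 17 mm wide, 14 mm deep and open outwards. It turns with the crown; x of this frame points outwards from the axis. The only gap in the round flange.
- crown (a joint): turn of the crown on its upright axis, rad, counter-clockwise from above; 0 (or any whole turn) when the notch is over the pin, which it clears by 4 mm either side. It turns either way against light friction and stays where it is left; a fingertip pressed on the cap off centre (5 to 10 N) and moved round the axis carries it along, slipping a little. Pressed as it comes into line, it drops home.
- neck (a joint): how far the crown has slid down, m: 0 up on the pin, 0.010 fully home, negative if lifted. Always level. Its neck is a snug fit in the burner cup, so it does not sink by its own weight: it takes about 3 N of push. Pressed hard on the pin it gives 1 to 2 mm.
- pin_tip (a point): tip of the white ceramic ignition pin, upright, fixed to the hob, 9 mm thick with a round end, 64 mm from the burner's axis, 94 mm above the counter. It hides under the flange until the notch uncovers it, but stands in a wider white collar on a flat steel tab with a screw, which points outwards from the axis past the crown's rim. With the crown home it shows 4 mm above the flange.
- pan_support: the large burner's cast pan support, black, square, 230 mm, 50 mm high, loose on the counter; origin under its centre
- milk_pan: steel milk pan, 140 mm across, 85 mm high, with a black handle, on the small burner's pan support; origin under its centre, handle along its own -x to 215 mm from the centre
- brush: small cleaning brush with a wooden handle, about 165 mm long, 20 mm high, lying on the hob between the burners; origin near its middle, under it
- plate: black plate, 190 mm across, on the counter; origin under its centre
- salt_mill: wooden salt mill, 44 mm across, 100 mm high, standing on the hob's far left corner; origin under its centre
- lighter: grey gas lighter, 190 mm long, 18 mm high, lying on the hob's front strip between the knobs; origin under the middle of its handle

How it is judged:
At the end, for the whole second after the job is handed in: The notch is over the pin (their middles within 6 mm seen from above) and the crown is fully home: the top of its cap within 1.5 mm of 110 mm above the counter (horizontal distance between notch and pin_tip below 0.006 m and z of crown_top in the frame of hob between 0.1085 and 0.1115 m); the robot touches nothing.
It fails at once if the crown is lifted more than 5 mm above where it sat on the pin (z of crown_top in the frame of hob above 0.125 m).
It fails at once if a bystander (pan support, milk pan, brush, plate, salt mill or lighter) is moved more than 25 mm (distance of any of pan_support, milk_pan, brush, plate, salt_mill, lighter from where it was at the start of the episode above 0.025 m).
It also fails if it takes over 48 s, if anything falls off the work surface, if the arm or the gripper's body presses on something with over 40 N, if the wrist force passes 120 N, or if a joint passes its speed limit or range.

## Working session

There is one attempt and no reset: what is moved stays moved. The work goes in short steps, each a Python script; the robot and the scene stay as the last script left them, time stands still between calls to the robot, and variables do not carry over. Pictures are saved under pics/ and viewed, about 8 in all and at most 12, crops included, and the job is handed in when it is done.

```bash
mkdir -p pics
cat > h.py <<'E'
import numpy as np, cv2
from cell import env, kin, camera, calibration, job
def ray(cal,u,v,fish=False):
    x=(u-cal["cx"])/cal["fx"]; y=(v-cal["cy"])/cal["fy"]
    if fish:
        t=np.hypot(x,y); s=np.sin(t)/max(t,1e-9); d=np.array([x*s,y*s,np.cos(t)])
    else: d=np.array([x,y,1.])
    R=cv2.Rodrigues(np.array(cal["rvec"],float))[0]
    return -R.T@np.array(cal["tvec"],float).ravel(), R.T@d
def onplane(cal,u,v,z,fish=False):
    o,d=ray(cal,u,v,fish); return o+d*(z-o[2])/d[2]
def proj(cal,p,fish=False):
    R=cv2.Rodrigues(np.array(cal["rvec"],float))[0]; c=R@np.asarray(p,float)+np.array(cal["tvec"],float).ravel()
    if fish:
        r=np.hypot(c[0],c[1]); t=np.arctan2(r,c[2]); k=t/max(r,1e-9); return cal["fx"]*c[0]*k+cal["cx"],cal["fy"]*c[1]*k+cal["cy"]
    return cal["fx"]*c[0]/c[2]+cal["cx"],cal["fy"]*c[1]/c[2]+cal["cy"]
E
python3 - <<'E'
from h import *
for n in("top","scene"):
    p,d=camera(n); c=calibration(n); print(n,c,env.get_state()["time"])
    cv2.imwrite(f"pics/{n}0.png",p); np.save(f"{n}0.npy",d)
    cv2.imwrite(f"pics/{n}0b.png",cv2.resize(p,(800,600),interpolation=cv2.INTER_CUBIC))
E
```

```text
top {'fx': 373.49868808347037, 'fy': 373.49868808347037, 'cx': 257.2321567136999, 'cy': 186.28728459887327, 'rvec': array([ 1.94397266, -2.27461702,  0.23695594]), 'tvec': array([0.12378247, 0.57311723, 1.08957804])} 0.05
scene {'fx': 377.8248415432102, 'fy': 377.8248415432102, 'cx': 253.67640263095774, 'cy': 194.49710436972927, 'rvec': array([ 2.3993628 ,  0.69172493, -0.23421973]), 'tvec': array([-0.49092489, -0.11783027,  1.20849624])} 0.1
```

View pics/top0b.png

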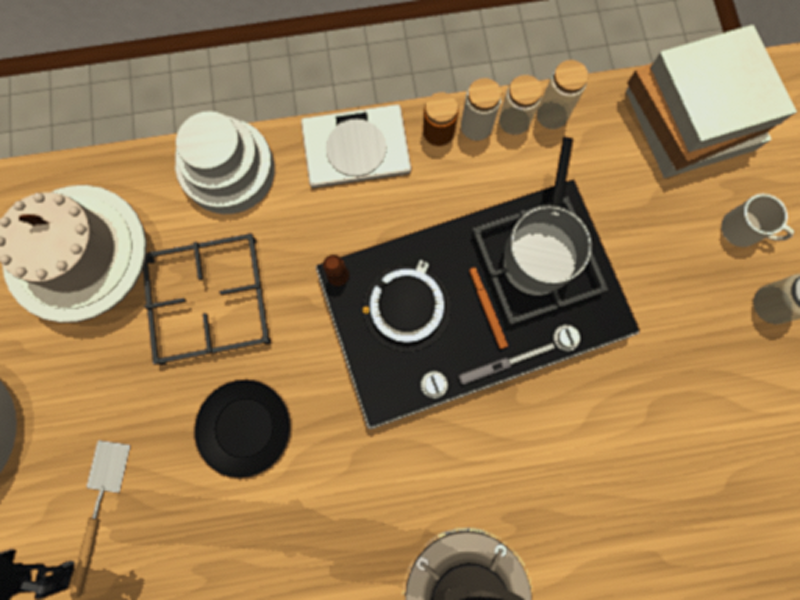

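View pics/scene0b.png

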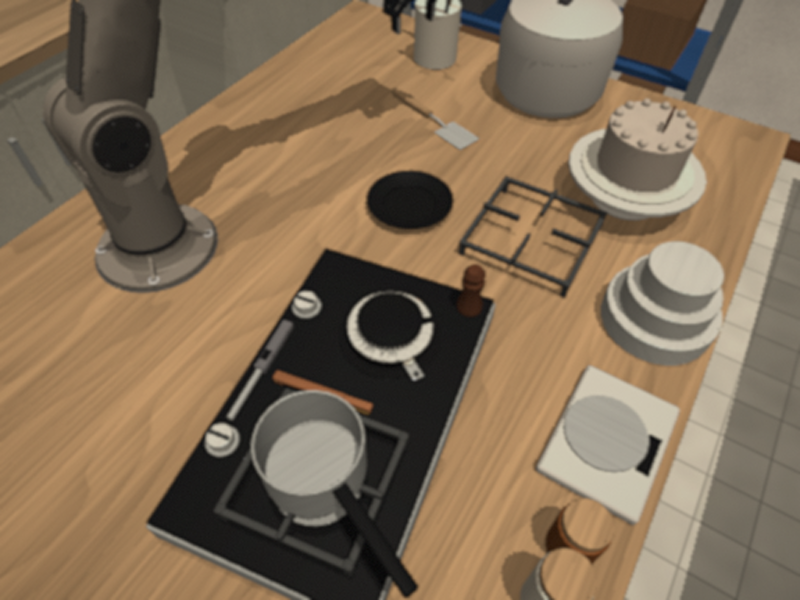

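The top view shows the crown at about (407,305) of 800x600, the notch gap up-left at about (378,280) and the pin tab up-right at about (423,267). The sensor is the orange dot at (366,310). The scene view agrees, with the tab at (412,370) and the gap at (428,322). I'll turn these into angles next.

```bash
cat > meas.py <<'E'
from h import *
# analyse crown in a picture: centre (given approx world) -> white ring, gap, tab
def polar(img,cal,c,z,fish,rs,n=360):
    g=img.max(axis=2).astype(np.float32)
    a=np.deg2rad(np.arange(n)*360/n)
    out=[]
    for r in rs:
        uv=np.array([proj(cal,[c[0]+r*np.cos(t),c[1]+r*np.sin(t),z],fish) for t in a],np.float32)
        out.append(cv2.remap(g,uv[:,:1].copy(),uv[:,1:].copy(),cv2.INTER_LINEAR).ravel())
    return np.array(out)
E
python3 - <<'E'
from meas import *
p=cv2.imread("pics/top0.png"); cal=calibration("top")
hsv=cv2.cvtColor(p,cv2.COLOR_BGR2HSV)
m=((hsv[...,2]>120)&(hsv[...,1]<90)).astype(np.uint8)
roi=np.zeros_like(m); cv2.circle(roi,(260,195),36,1,-1); m&=roi
n,l,s,ce=cv2.connectedComponentsWithStats(m); print(s,ce)
# ring outer points, robust circle fit in world on z=.100
ys,xs=np.nonzero(m); W=np.array([onplane(cal,u,v,.100)[:2] for u,v in zip(xs,ys)])
hull=cv2.convexHull(np.c_[xs,ys].astype(np.int32))[:,0]
from scipy.optimize import least_squares
H=np.array([onplane(cal,u,v,.100)[:2] for u,v in hull])
f=least_squares(lambda q:np.hypot(*(H-q[:2]).T)-q[2],[*W.mean(0),.069],loss="soft_l1",f_scale=.002)
print("crown",f.x); c=f.x[:2]
P=polar(p,cal,c,.100,False,[.060,.064]).mean(0)
print("low ang",[(i,int(P[i])) for i in range(0,360,3) if P[i]<130])
T=polar(p,cal,c,.08,False,[.078,.082,.086]).mean(0)
print("tab ang",[(i,int(T[i])) for i in range(0,360,3) if T[i]>90])
# hob: black corners
k=(p.max(2)<60).astype(np.uint8); 
for (u,v) in [(320,265),(577,183),(637,330),(370,425)]: print("corner",onplane(cal,u*.64,v*.64,.07)[:2])
print("mill",onplane(cal,335*.64,262*.64,.17)[:2])
E
```

```text
[[     0      0    512    384 195896]
 [   237    167     47     52    712]] [[255.47938192 191.48717687]
 [261.17275281 195.02808989]]
crown [0.55187158 0.02969834 0.07060942]
low ang [(39, 51), (42, 32), (45, 34), (48, 79)]
tab ang [(84, 161), (87, 156), (90, 108), (324, 166), (327, 203), (330, 173), (333, 198), (336, 156)]
corner [0.66081653 0.18493259]
corner [ 0.74991507 -0.35338077]
corner [ 0.43709001 -0.40179562]
corner [0.34052793 0.13171163]
mill [0.63396689 0.14687374]
```

The notch is at about 43.5° and the tab at about -30° (world), so I need roughly -73.5°, clockwise. Next I'll move above the near side of the cap with the gripper shut and take one close look.

```bash
cat >> h.py <<'E'
from scipy.spatial.transform import Rotation as Ro
def down(psi):
    q=(Ro.from_euler("z",psi)*Ro.from_euler("x",np.pi)).as_quat(); return [q[3],q[0],q[1],q[2]]
def tip(c,a,r,z): return [c[0]+r*np.cos(a),c[1]+r*np.sin(a),z+env.nose_length]
E
python3 - <<'E'
from meas import *
s=env.get_state(); print(s["orientation"],env.nose_length)
c=[.552,.0297]; best=None
a0,a1=np.deg2rad([217,143])
for k in range(0,360,15):
    psi=np.deg2rad(k)
    J=[kin.inverse_kinematics(tip(c,a,.038,z),down(psi+a-a0)) for a,z in((a0,.2),(a0,.12),(a1,.12),(a1-.3,.12))]
    if any(j is None for j in J): continue
    m=max(abs(j[6]) for j in J); print(k,round(m,2),np.round(J[0],2))
    if best is None or m<best[0]: best=(m,psi)
psi=best[1]; print("psi",np.rad2deg(psi))
env.grip(0.0)
env.reach(tip(c,a0,.038,.22),down(psi))
s=env.get_state(); print(s["time"],s["tcp_pos"],s["force"],s["opening"])
cal=calibration("wrist"); p,d=camera("wrist")
cv2.imwrite("pics/w1.png",p); np.save("w1.npy",d); import pickle; pickle.dump(cal,open("w1.pkl","wb"))
E
```

```text
[-5.93314539e-05  1.64137300e-01  9.86437148e-01 -8.34778860e-04] 0.0726
0 2.88 [-0.9   0.38  0.97  2.   -0.39  0.96 -1.3 ]
15 2.25 [-0.84  0.36  0.89  1.99 -0.34  0.95 -1.09]
30 1.99 [-0.79  0.33  0.81  1.99 -0.3   0.94 -0.87]
45 1.73 [-0.75  0.32  0.77  1.99 -0.28  0.93 -0.63]
60 1.53 [-0.73  0.31  0.73  1.99 -0.26  0.93 -0.39]
75 1.58 [-0.7   0.31  0.7   1.99 -0.24  0.93 -0.14]
90 1.35 [-0.68  0.3   0.66  1.99 -0.23  0.93  0.1 ]
105 1.15 [-0.65  0.3   0.63  1.99 -0.22  0.93  0.35]
120 0.93 [-0.63  0.29  0.6   1.98 -0.2   0.93  0.6 ]
135 0.91 [-0.61  0.29  0.57  1.98 -0.19  0.92  0.85]
150 1.16 [-0.59  0.28  0.55  1.98 -0.18  0.92  1.1 ]
165 1.4 [-0.56  0.28  0.52  1.98 -0.17  0.92  1.35]
180 1.64 [-0.54  0.28  0.49  1.98 -0.16  0.92  1.6 ]
195 1.88 [-0.51  0.27  0.46  1.98 -0.15  0.92  1.85]
210 2.12 [-0.48  0.27  0.41  1.98 -0.13  0.92  2.1 ]
225 2.34 [-0.42  0.27  0.34  1.97 -0.11  0.92  2.33]
240 2.58 [-0.37  0.26  0.28  1.97 -0.09  0.92  2.58]
255 2.82 [-0.33  0.26  0.24  1.97 -0.08  0.92  2.82]
270 2.61 [-1.06  0.58  1.29  2.   -0.64  1.06 -2.61]
285 2.35 [-1.06  0.58  1.29  2.   -0.64  1.06 -2.35]
300 2.24 [-1.06  0.58  1.29  2.   -0.64  1.06 -2.09]
315 2.46 [-1.06  0.58  1.29  2.   -0.64  1.06 -1.83]
330 2.7 [-1.06  0.58  1.29  2.   -0.64  1.06 -1.56]
345 2.93 [-0.86  0.36  0.91  2.   -0.35  0.95 -1.6 ]
psi 135.0
3.35 [0.52185291 0.00799524 0.29251898] [-1.22997799  0.57383306 -0.35993501] 0.0001703020812679326
```

View pics/w1.png

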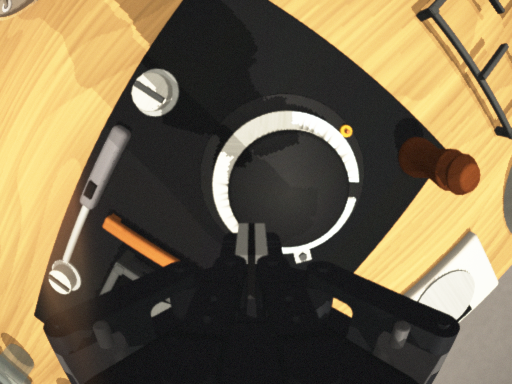

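The wrist view shows the crown at about (288,185), the notch gap at (354,189) and the tab at (302,256). The shut fingers are at (252,240), over the near part of the cap. I'll measure from this picture, then press and turn.

Run:
```python
from meas import *; import pickle
from scipy.optimize import least_squares
p=cv2.imread("pics/w1.png"); cal=pickle.load(open("w1.pkl","rb"))
hsv=cv2.cvtColor(p,cv2.COLOR_BGR2HSV)
m=((hsv[...,2]>130)&(hsv[...,1]<80)).astype(np.uint8)
roi=np.zeros_like(m); cv2.circle(roi,(288,185),80,1,-1); m&=roi; m[215:]=0
ys,xs=np.nonzero(m); h=cv2.convexHull(np.c_[xs,ys].astype(np.int32))[:,0]
h=h[h[:,1]<205]
H=np.array([onplane(cal,u,v,.100,True)[:2] for u,v in h])
f=least_squares(lambda q:np.hypot(*(H-q[:2]).T)-.069,[.552,.03],loss="soft_l1",f_scale=.002)
c=f.x; print("c",c,f.cost)
P=polar(p,cal,c,.100,True,[.060,.064]).mean(0); print("notch",[(i,int(P[i])) for i in range(20,70,1) if P[i]<150])
for z in(.075,.085):
    T=polar(p,cal,c,z,True,[.078,.082]).mean(0); print("tab",[(i,int(T[i])) for i in list(range(300,360)) if T[i]>110])
    q=onplane(cal,302,256,z,True); print(np.rad2deg(np.arctan2(q[1]-c[1],q[0]-c[0])),np.hypot(*(q[:2]-c)))
q=onplane(cal,354,189,.1,True); print(np.rad2deg(np.arctan2(q[1]-c[1],q[0]-c[0])))
```

```text
c [0.54832823 0.02933229] 1.3415766863739512e-06
notch [(20, 149), (21, 149), (35, 136), (36, 68), (37, 47), (38, 47), (39, 46), (40, 49), (41, 49), (42, 50), (43, 51), (44, 50), (45, 50), (46, 52), (47, 50), (48, 67)]
tab [(315, 135), (316, 237), (317, 253), (318, 254), (319, 254), (320, 253), (321, 252), (322, 252), (323, 252), (324, 253), (325, 253), (326, 253), (327, 253), (328, 252), (329, 250), (330, 252), (331, 253), (332, 250), (333, 252), (334, 253), (335, 247), (336, 252), (337, 247), (338, 252), (339, 248), (340, 248), (341, 248), (342, 252), (343, 249), (344, 253), (345, 249), (346, 253), (347, 250), (348, 247), (349, 251), (350, 251), (351, 251), (352, 253), (353, 253), (354, 251), (355, 252), (356, 253), (357, 253), (358, 253), (359, 253)]
-30.051166896342217 0.0905506991917559
tab [(300, 110), (316, 111), (317, 115), (318, 119), (319, 120), (320, 112), (322, 110), (323, 143), (324, 240), (325, 253), (326, 252), (327, 238), (328, 196), (329, 172), (330, 168), (331, 177), (332, 218), (333, 250), (334, 252), (335, 252), (336, 194), (337, 127), (338, 116), (339, 128), (340, 119), (341, 124), (342, 119), (343, 122), (344, 119), (345, 115), (346, 124), (347, 118), (348, 121), (349, 125), (350, 117), (351, 111), (352, 128), (353, 112), (356, 119)]
-30.36927903753249 0.08465191702101157
42.43913277613532
```

```bash
cat > go1.py <<'E'
from h import *; import json
c=[.550,.0295]; a0=np.deg2rad(217); psi=np.deg2rad(135); r=.038
env.movel(tip(c,a0,r,.130),velocity=.1); env.dwell(.1)
b=np.array(env.get_state()["force"])
hit=env.movel(tip(c,a0,r,.112),velocity=.015,stop_force=5)
s=env.get_state(); z=s["tcp_pos"][2]; f=np.array(s["force"])-b
print("hit",hit,s["time"],"tipz",z-env.nose_length,f)
a=a0; zc=z; log=[]
for i in range(7):
    zc-=np.clip((7.5-f[2])*.0001,-.0005,.0005)
    a-=np.deg2rad(9)
    p=tip(c,a,r,0); p[2]=zc
    env.movel(p,velocity=.03,rot=down(psi+a-a0))
    s=env.get_state(); f=np.array(s["force"])-b
    print(i,round(s["time"],2),np.rad2deg(a-a0).round(1),"zc",round(zc-env.nose_length,5),"z",round(s["tcp_pos"][2]-env.nose_length,5),f.round(1))
    if not 2<f[2]<25: break
json.dump(dict(a=a,zc=zc,b=list(b)),open("st.json","w"))
p,_=camera("scene"); cv2.imwrite("pics/s1.png",cv2.resize(p[140:300,160:360],(800,640))[:600])
cal=calibration("wrist"); p,_=camera("wrist"); cv2.imwrite("pics/w2.png",p); cv2.imwrite("pics/w2c.png",p)
p,_=camera("top"); cv2.imwrite("pics/t2.png",p)
t=cv2.resize(p[140:250,200:320],(480,440),interpolation=cv2.INTER_CUBIC)
w=cv2.resize(cv2.imread("pics/w2.png"),(0,0),fx=.6,fy=.6)
o=np.zeros((440,800,3),np.uint8); o[:,:480]=t; o[:230,480:787]=w[:230]; cv2.imwrite("pics/m2.png",o)
E
python3 go1.py
```

```text
hit True 5.325 tipz 0.11858627018532192 [-1.1037482  -0.09196676  4.55942664]
0 5.67 -9.0 zc 0.11829 z 0.11848 [-2.1 -0.2  5.3]
1 6.02 -18.0 zc 0.11808 z 0.11835 [-0.6 -0.2  5.6]
2 6.37 -27.0 zc 0.11789 z 0.11819 [-1.2  1.   6.4]
3 6.72 -36.0 zc 0.11777 z 0.1181 [0.4 1.3 5.2]
4 7.07 -45.0 zc 0.11755 z 0.1179 [-0.6  1.7  5.6]
5 7.42 -54.0 zc 0.11736 z 0.11776 [-0.9  0.6  5.5]
6 7.77 -63.0 zc 0.11716 z 0.11756 [-0.2 -0.6  5.4]
```

View pics/m2.png

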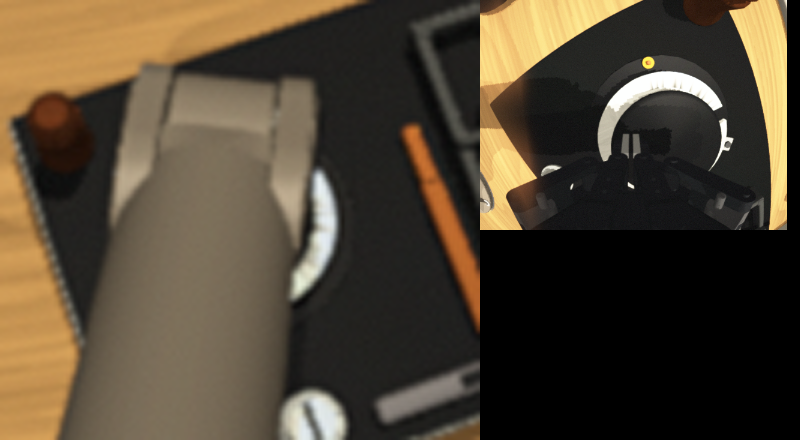

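The turn is working. In the wrist inset the notch is at about (722,115) and the tab at (727,143), so it's still some degrees short. I'll go on in small steps and watch for the drop.

```bash
cat > go2.py <<'E'
from h import *; import json
S=json.load(open("st.json")); c=[.550,.0295]; a0=np.deg2rad(217); psi=np.deg2rad(135); r=.038
a,zc,b=S["a"],S["zc"],np.array(S["b"]); f=np.array(env.get_state()["force"])-b
for i in range(12):
    zc-=np.clip((7.5-f[2])*.0001,-.0005,.0005); a-=np.deg2rad(2)
    p=tip(c,a,r,0); p[2]=zc
    env.movel(p,velocity=.015,rot=down(psi+a-a0))
    s=env.get_state(); f=np.array(s["force"])-b
    print(i,round(s["time"],2),np.rad2deg(a-a0).round(1),"zc",round(zc-env.nose_length,5),"z",round(s["tcp_pos"][2]-env.nose_length,5),f.round(1))
    if f[2]<3.3 or f[2]>25 or np.hypot(f[0],f[1])>6: break
json.dump(dict(a=a,zc=zc,b=list(b)),open("st.json","w"))
import pickle; pickle.dump(calibration("wrist"),open("w3.pkl","wb"))
p,_=camera("wrist"); cv2.imwrite("pics/w3.png",p); cv2.imwrite("pics/w3c.png",cv2.resize(p[60:300,130:450],(800,600),interpolation=cv2.INTER_CUBIC))
E
python3 go2.py
```

```text
0 8.17 -65.0 zc 0.11694 z 0.11743 [ 0.5 -0.4  6.2]
1 8.42 -67.0 zc 0.11681 z 0.11734 [-1.1  0.6  6.3]
2 8.67 -69.0 zc 0.11669 z 0.11722 [-0.1 -0.2  7. ]
3 8.92 -71.0 zc 0.11664 z 0.11718 [-0.4 -1.5  7.3]
4 9.17 -73.0 zc 0.11662 z 0.11719 [-0.7 -1.   7. ]
5 9.42 -75.0 zc 0.11656 z 0.11712 [-1.  -0.7  7.1]
6 9.67 -77.0 zc 0.11652 z 0.11709 [ 0.5 -0.9  8.4]
7 9.92 -79.0 zc 0.11661 z 0.11709 [-0.6 -0.5  7.2]
8 10.17 -81.0 zc 0.11658 z 0.1171 [-0.4  0.8  6.2]
9 10.42 -83.0 zc 0.11645 z 0.11702 [-1.6 -0.5  7.7]
10 10.67 -85.0 zc 0.11647 z 0.11702 [-0.3 -0.8  6.8]
11 10.92 -87.0 zc 0.1164 z 0.11696 [-1.1 -1.8  7.2]
```

View pics/w3c.png

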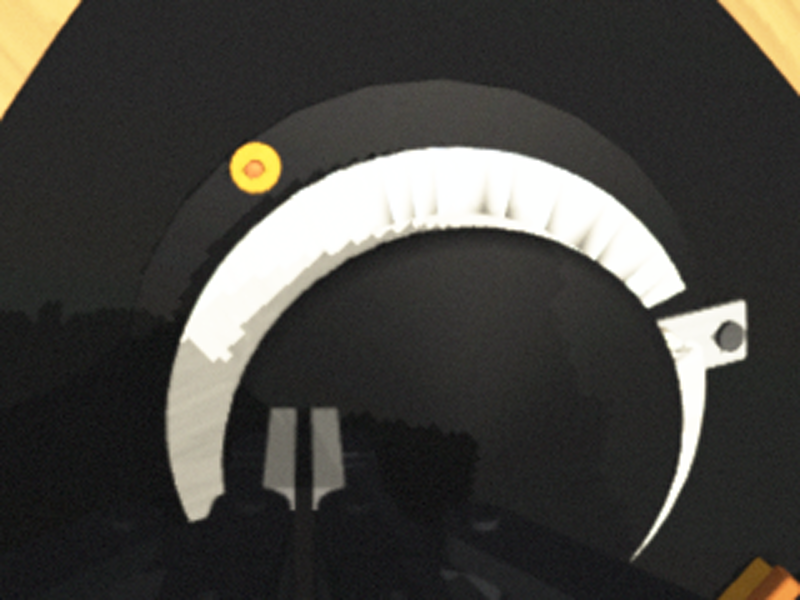

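The notch now overlaps the tab but isn't lined up yet: its upper edge is at (665,297), and the tab runs from about (665,320) to (745,330). The crown slips more at 7 N because the pin carries load at a longer lever arm. I'll measure what's left and go on at about 5 N.

```bash
sed -e 's/(7.5-f\[2\])/(5.0-f[2])/' -e 's/range(12)/range(9)/' -e 's/w3/w4/g' go2.py > go3.py
python3 - <<'E'
from h import *; import pickle
cal=pickle.load(open("w3.pkl","rb")); c=np.array([.55,.0295])
for n,u,v,z in(("e1in",650,307,.097),("e1out",686,290,.097),("e2in",680,352,.097),("e2out",704,365,.097),("tabend",747,330,.08),("screw",729,336,.08)):
    q=onplane(cal,130+u*.4,60+v*.4,z,True)[:2]-c; print(n,np.rad2deg(np.arctan2(q[1],q[0])).round(1),np.hypot(*q).round(4))
E
python3 go3.py
```

```text
e1in -8.8 0.0576
e1out -10.2 0.0683
e2in -23.4 0.062
e2out -28.4 0.0687
tabend -29.4 0.0934
screw -29.6 0.0869
0 11.22 -89.0 zc 0.1167 z 0.11698 [-1.8 -3.1  6.6]
1 11.47 -91.0 zc 0.11685 z 0.11701 [-1.8 -1.8  6.6]
2 11.72 -93.0 zc 0.11702 z 0.11703 [-1.1 -2.8  5.5]
3 11.97 -95.0 zc 0.11707 z 0.11703 [-2.2 -1.9  6. ]
4 12.22 -97.0 zc 0.11716 z 0.11705 [-2.8 -1.7  4.8]
5 12.47 -99.0 zc 0.11715 z 0.11706 [-2.4 -1.   6.1]
6 12.72 -101.0 zc 0.11726 z 0.11711 [-1.9 -1.1  4.7]
7 12.97 -103.0 zc 0.11723 z 0.11713 [-2.  -0.2  5. ]
8 13.22 -105.0 zc 0.11723 z 0.11717 [-3.8  1.   5.1]
```

View pics/w4c.png

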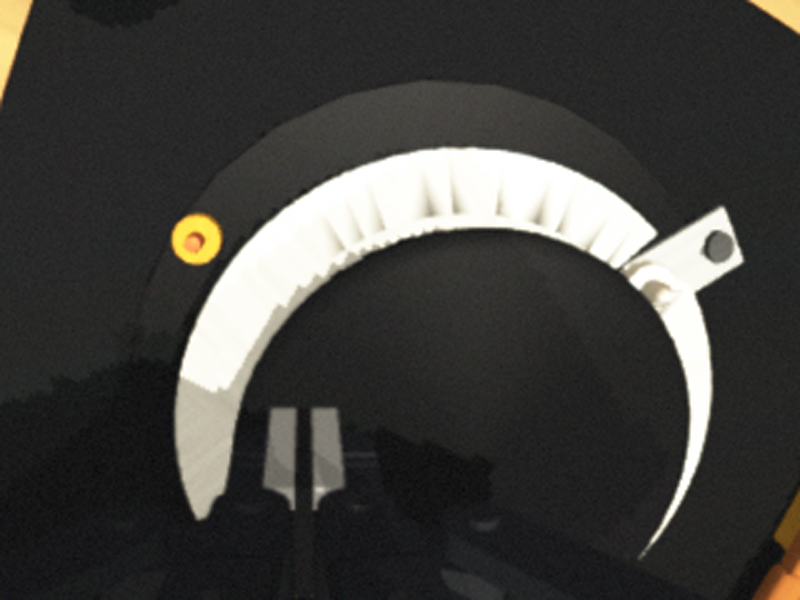

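The pin tip now shows in the notch at about (660,285), nearer its lower (leading) edge at (690,292), with the other edge at about (637,258). It needs a few more degrees clockwise.

```bash
python3 - <<'E'
from h import *; import pickle
cal=pickle.load(open("w4.pkl","rb")); c=np.array([.55,.0295])
for n,u,v,z in(("e1in",625,268,.097),("e1out",655,235,.097),("e2out",693,292,.097),("pin",663,292,.094),("screw",718,246,.08)):
    q=onplane(cal,130+u*.4,60+v*.4,z,True)[:2]-c; print(n,np.rad2deg(np.arctan2(q[1],q[0])).round(1),np.hypot(*q).round(4))
E
sed -e 's/(7.5-f\[2\])/(5.5-f[2])/' -e 's/range(12)/range(7)/' -e 's/w3/w5/g' -e 's/>6: break/>9: break/' go2.py > go4.py; python3 go4.py
```

```text
e1in -13.1 0.0563
e1out -12.9 0.0673
e2out -28.8 0.0684
pin -26.0 0.0619
screw -29.5 0.0874
0 13.52 -107.0 zc 0.11711 z 0.11714 [-3.2 -0.6  4.3]
1 13.77 -109.0 zc 0.11699 z 0.11714 [-3.   0.1  5.9]
2 14.02 -111.0 zc 0.11703 z 0.11736 [ 1.1 -0.7  2.9]
```

View pics/w5c.png

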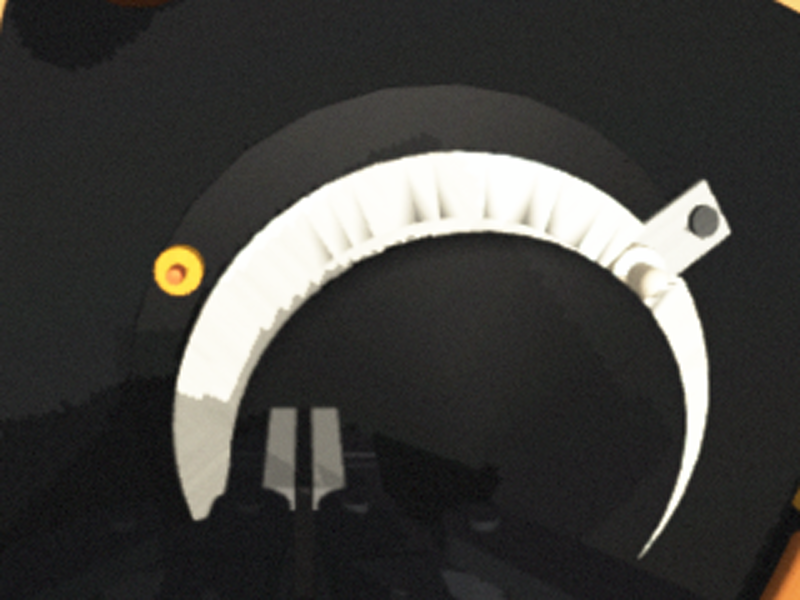

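The force fell and the sideways load let go, and the pin at (650,278) now sits nearer the middle of the notch. I'll press straight down.

```bash
cat > press.py <<'E'
from h import *; import json
S=json.load(open("st.json")); b=np.array(S["b"])
p=list(env.get_state()["tcp_pos"])
z0=p[2]-env.nose_length; p[2]=env.nose_length+.104
hit=env.movel(p,velocity=.012,stop_force=14)
s=env.get_state(); f=np.array(s["force"])-b
print("hit",hit,round(s["time"],2),"tipz",z0,"->",s["tcp_pos"][2]-env.nose_length,f.round(1))
E
python3 press.py
```

```text
hit True 14.8 tipz 0.1172893687477557 -> 0.1094828549432249 [-1.9  0.6 10.3]
```

It sank almost 8 mm more. I'll press a little harder to confirm it's bottomed, then withdraw and check the height.

```bash
sed 's/stop_force=14/stop_force=18/' press.py > press2.py; python3 press2.py
python3 - <<'E'
from meas import *; import pickle
p=list(env.get_state()["tcp_pos"]); p[2]=env.nose_length+.22; env.movel(p,velocity=.15)
# retreat toward the robot, clear of the top camera's view of the crown
try: env.movel([.43,.20,p[2]+.06],velocity=.25)
except env.PlanningError as e: print("retreat",e)
env.dwell(.2); s=env.get_state(); print(s["time"],s["tcp_pos"],s["force"])
P,d=camera("top"); cal=calibration("top"); S,ds=camera("scene"); cs=calibration("scene")
np.save("t9.npy",d)
def capz(cal,d,z,ref):
    o=[]
    R=cv2.Rodrigues(np.array(cal["rvec"]))[0]; C=-R.T@np.array(cal["tvec"]).ravel()
    for r in np.linspace(.0,.040,9):
        for t in np.arange(0,6.28,.2):
            u,v=proj(cal,[.551+r*np.cos(t),.0295+r*np.sin(t),z]); u,v=int(round(u)),int(round(v))
            if d[v,u]>0:
                k,dr=ray(cal,u,v); o.append((k+dr*d[v,u])[2])
    return np.median(o),np.std(o)
print("top cap z before/after",capz(cal,np.load("top0.npy"),.12,0),capz(cal,d,.11,0))
print("scene cap z before/after",capz(cs,np.load("scene0.npy"),.12,0),capz(cs,ds,.11,0))
a=cv2.resize(P[150:240,210:310],(400,360),interpolation=cv2.INTER_CUBIC); b=cv2.resize(S[170:260,205:305],(400,360),interpolation=cv2.INTER_CUBIC)
cv2.imwrite("pics/fin.png",np.hstack([a,b])); cv2.imwrite("pics/t9.png",P)
E
```

```text
hit True 15.12 tipz 0.1094828549432249 -> 0.10925232456047557 [-2.5 -0.  13.7]
17.125 [0.4304242  0.19886711 0.352341  ] [ 0.04351181 -0.52671453 -1.24721282]
top cap z before/after (np.float64(0.11921298563868066), np.float64(0.0022206581942685543)) (np.float64(0.10975508480594542), np.float64(0.001936849674620487))
scene cap z before/after (np.float64(0.11961814852160513), np.float64(0.0012454182401990888)) (np.float64(0.10897816597956911), np.float64(0.0016253613587841542))
```

View pics/fin.png

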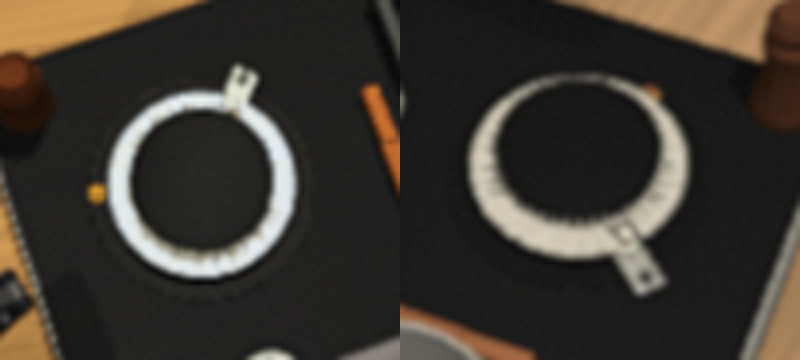

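The left (top) view shows the notch gap over the tab at about (238,100). The right (scene) view shows the pin in the notch at (627,235). The cap height reads 109.8 mm from one camera and 109.0 mm from the other, and the hand is clear, so I'm handing in.

```bash
python3 -c "
from cell import env,job
job.job_done(); s=env.get_state(); print(s['time'],s['force'])"
```

```text
the job is handed in; nothing more can be done
the job is handed in; nothing more can be done
```

The crown is turned into line and pressed home, and the job is handed in. No verdict is reported, so this rests on my own checks.

**What I did:** The top and wrist cameras put the notch at about 43° and the pin tab at about -30°. I pressed the shut fingertips on the near side of the cap with about 5–7 N and carried the crown clockwise in small steps. The fingertips travelled 111° to turn it about 73°. It slipped more than expected near the end, where the crown rides on the pin, so I eased the pressure. When the load let go, I pressed straight down, and then pulled the hand up and away by about 17 s of the 48 s.

**Last checks:**
- **Press:** the fingertips sank from 117.3 mm to 109.3 mm and met a hard stop, with only 0.2 mm more on a second, harder press.
- **Cap height:** depth readings gave 109.8 mm (top camera) and 109.0 mm (scene camera), down from 119.2 and 119.6 mm. Both are inside the 108.5–111.5 mm band. The scene reading has only 0.5 mm to spare, which is less than its pixel scatter of about 1.6 mm.
- **Alignment:** both final pictures show the pin in the notch. I judged this by eye and did not measure the notch-to-pin distance.
- **Bystanders:** the arm passed well above them and nothing looked moved in the final views, but I did not measure their positions.

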